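# Show a jar lid's seat to the inspection camera

### The job

Before glazing we photograph the seat under each lid. Lift the lid off the squat jar on the ware board and show its underside to the inspection camera: about 15 cm in front of the lens, centred on its line of sight and square to it, without knocking the lid on the other things or setting it down on the way, and without touching the camera. Finish while still holding the lid there motionless in the air for the picture; leave the jar and all the other things where they stand.

Things in the scene. Friction and masses are not known exactly. Their poses are not given: they have to be found in the camera images.
- lid_knob (a point): centre of the squat jar's lid knob, with the lid's axes: z up through the knob, x along it. The knob is an upright tab of the same beige clay, 30 mm long (x), 14 mm thick (y), 24 mm high: take it across its thickness. The lid's plate, 90 mm across, slightly domed, meets the tab 12 mm below this point; the lid weighs about 0.12 kg, sits loosely and lifts straight off.
- lid_under (a point): centre of the lid's underside, on the lid's axis, 34 mm below the knob's centre, level with the lower edge of the locating ring (62 mm across, 10 mm deep) that hangs into the jar's mouth. Same axes as the lid. This is the point to show to the lens.
- lid: the squat jar's lid itself (beige bisque, 46 mm high overall, 90 mm across); origin at the centre of its underside, the same point as lid_under.
- jar: the squat jar the lid sits on: beige bisque, belly 100 mm across, 75 mm high to the rim (111 mm with lid and knob); wider and lower than the other lidded jar. Origin at the centre of its foot. On the ware board, at one of four places 150 to 170 mm apart that the four pots exchange.
- lens (a point): centre of the front glass of the inspection camera's lens, 135 mm above the table. z is the line of sight, out of the lens; it leans 40 degrees from straight up, roughly towards the robot (turned differently each time); y is level. The camera is light grey with a black lens, on a round steel foot; a ring lamp 84 mm across with white dots surrounds the lens and ends 7 mm behind the glass.
- camera: the inspection camera's round steel foot, 116 mm across, fixed to the table; origin at the centre of its underside; its -x axis is the side the lens leans to (the glass lies about 45 mm out that way). Do not touch.
- board: plywood ware board, 310 (x) by 350 (y) by 18 mm thick, fixed on the table; origin at the centre of its underside. The four pots stand on it.
- tall_jar: tall narrow lidded jar of the same bisque, 76 mm across, 105 mm high to the rim, 138 mm with its lid, on the ware board: leave alone. Origin at its foot.
- tall_lid: the tall jar's lid, 80 mm across with a round knob: leave alone. Origin at the centre of its underside.
- tumbler: open bisque tumbler, 72 mm across, 95 mm high, on the ware board: leave alone. Origin at its foot.
- mug: open bisque mug with a handle, 76 mm across without it, 80 mm high, on the ware board: leave alone. Origin at its foot.
- glaze_jar: straight jar of yellow glaze, 74 mm across, 108 mm high, on the table between the robot and the camera: leave alone. Origin at its foot.
- saucer: small white saucer, 84 mm across, 16 mm high, on the table: leave alone. Origin at its foot.
- rib_stick: round wooden modelling stick 170 mm long, 12 mm thick, lying on the table: leave alone. Origin on its underside at mid-length.
- brush: paint brush lying on the table at the robot's left: leave alone.
There are look-alikes about, which are no part of the job. What is shaped like the lid but purple is not meant.

How it is judged:
On the way, in this order (a step that is already met when the one before it is completed fails the run):
1. the lid is held by the fingers, lifted clear above its jar (contact force between lid and the fingers above 1 N and z of lid_under in the frame of jar above 0.1 m and contact force between lid and jar below 0.1 N), for 0.1 s.
2. the lid's underside is shown to the lens and held still (z of lid_under in the frame of lens between 0.12 and 0.18 m and x of lid_under in the frame of lens between -0.025 and 0.025 m and y of lid_under in the frame of lens between -0.025 and 0.025 m and angle between the z axis of lid_knob and the z axis of lens, either way round below 0.2 rad and angle between lid_knob's own z axis and vertical below 1.2 rad and contact force between lid and the fingers above 1 N and linear speed of lid below 0.03 m/s and angular speed of lid below 0.2 rad/s), for 0.3 s.
At the end, for the whole second after the job is handed in: the fingers hold the lid still in the air, nothing else carries it; the centre of its underside is 120 to 180 mm in front of the lens and within 25 mm of its line of sight both ways across; the underside faces the lens, square within 0.2 rad; both jars stand upright (all of step 2 and contact force between lid and camera below 0.1 N and contact force between lid and board below 0.1 N and contact force between lid and jar below 0.1 N and height (world z) of lid_under above 0.15 m and horizontal distance between lid_under and jar above 0.08 m and angle between each of jar, tall_jar's own z axis and vertical below 0.1 rad); the arm keeps its last pose, push and grip.
It fails at once if another pot or thing is shifted by more than 20 mm (distance of any of jar, tall_jar, tall_lid, tumbler, mug, glaze_jar, saucer, rib_stick, brush from where it was at the start of the episode above 0.02 m).
It fails at once if the camera is touched (contact force between camera and anything else above 1 N).
It fails at once if the lid is set down on the table or knocked on something other than its own jar (contact force between lid and board above 1 N or contact force between lid and camera above 1 N or contact force between lid and tall_jar above 1 N or contact force between lid and tall_lid above 1 N or contact force between lid and tumbler above 1 N or contact force between lid and mug above 1 N or contact force between lid and glaze_jar above 1 N or contact force between lid and saucer above 1 N or contact force between lid and rib_stick above 1 N or contact force between lid and brush above 1 N or height (world z) of lid_under below 0.03 m).
It also fails if it takes over 35 s, if anything falls off the work surface, if the arm or the gripper's body presses on something with over 40 N, if the wrist force passes 120 N, or if a joint passes its speed limit or range.

### The arm

A 6-joint arm with a two-finger parallel gripper is mounted at the origin on the work surface. World frame = base frame: x ahead of the robot, y to its left, z up, the work surface at z = 0. Lengths are in m, angles in rad, forces in N, time in s.
With the tool pointing down it reaches from about 0.35 to 0.85 m from the base axis. Payload 8.1 kg.
Tool frame: the origin (TCP) lies on the mounting face of the last link; the fingertips stand 186 mm ahead of it and the grasp point (between the pads) lies 167 mm ahead of it; z points along the fingers, y is the line along which they close (so a half turn about z gives the same grasp; the last joint's range is limited). The gripper opens to 93 mm and grips with 3 to 60 N. Pads are 15 mm wide; open, the fingers measure 128 mm over their backs; the gripper's body (75 mm by 188 mm) begins 65 mm behind the grasp point.
Start: joints at [-1.321, 0.13, 1.488, -0, 1.523, -0.085], TCP at [0.197, -0.567, 0.405] pointing down, gripper open.
Joint ranges: [-2.96, 2.96], [-0.89, 2.26], [0.02, 2.5], [-1.34, 4.48], [0, 2.73], [-2.66, 2.66]. Speed limits (rad/s): [2.39, 2.39, 2.79, 3.14, 3.14, 3.14].

### API

Orientations are given as a rotation vector (axis times angle).
In Python, from plant import read_state, read_camera, camera_params, close_job gives the robot as it stands. The module is installed in compiled form; this text tells all that it offers.
- The arm moves only by the tool servo_tool, never from a script. Its argument "increments" is a list of rows, each an object with "slide": the shift along the tool's x, y, z in mm, a list of three; "dr": the turn, a rotation vector about the tool's x, y, z in rad, a list of three; "jaw": the closure, from 0 (fully open) to 1 (shut). In form: [{"slide": [x, y, z], "dr": [ax, ay, az], "jaw": jaw}, ...]. A call has 1 to 20 rows; each row is the pose to reach, as a shift and turn from the pose commanded when the call began, along the tool's axes at that moment; what a row does not reach only later rows make up. A row lasts 1/10 s, in which the tool goes at most 50 mm and 8.59 degrees, less where a joint would pass 70% of its speed; a pose out of reach is approached as far as the arm can. A call with a gripper value outside its range is refused whole. The fingers move at their own pace and stop on an object; "force" is the grip in N (left out, the last holds). Time passes only in rows, so rows that repeat a pose let the fingers close. It gives the time, the measured TCP pose, the force, the opening and the grip force at its end, in the units of the state.
- read_state(): the state, without advancing time (a new reading comes with each control period).
- read_camera(name): name is "scene" or "top"; returns (picture, depth): 420x560x3 uint8, red, green, blue; 420x560 float32, m along the optical axis (not along the pixel's ray), 0 where there is no reading.
- camera_params(name): a dict with "fx", "fy", "cx", "cy" (pixels), "k1" (the pictures are not rectified: a ray, as slopes to the right and down, at radius r is drawn at 1 + k1 r^2 times it, then the intrinsics apply), "rvec" (rotation vector, rad) and "tvec" (3), from world to camera coordinates, as OpenCV has them. Camera axes: x right, y down, z forward; pixel columns grow to the right and rows downward; lengths in m; the calibration is good to about 2 mm. A picture is of the moment at which its call begins. camera_params takes no time and is no camera call.
- close_job(): hands the job in; it is judged then, once.
The state is a dict: "t": time; "q": joint angles; "dq": joint speeds; "joint_torque": joint torques, N m; "tool_pos": TCP position; "orientation": TCP orientation; "force": force on the tool from outside, world axes, zero at the start; "wrist_torque": the same for the moment, N m; "opening": finger opening in m; "gripper_force": force on a finger pad.
Only numpy, scipy, OpenCV 4.12 (cv2) and the standard library are available. Lean on these libraries where they do the work, as an engineer would, in place of code of your own. Each camera call takes 0.05 s, during which the arm holds its last target. There are 200 camera calls.

## Working session

There is one attempt and no reset: what is moved stays moved. The work goes in short steps, Python scripts to look and compute and a tool call to move; the robot and the scene stay as the last step left them, time stands still between calls to the robot, and variables do not carry over. Pictures are saved under pics/ and viewed, at most 10 in all, crops included, and the job is handed in when it is done.

Besides the shell and the picture viewer there is one more tool, called after "Emit:" as name(argument=value, ...), one argument or row to a line, values as JSON. servo_tool: Moves the arm, as the interface text tells. Its arguments: {"type":"object","properties":{"increments":{"type":"array"},"force":{"type":"number"}},"required":["increments"]}

```bash
mkdir -p pics; cat > h.py <<'E'
import numpy as np, cv2
from plant import *
from scipy.spatial.transform import Rotation as R
def grab(n):
    p,d=read_camera(n); np.savez(f'{n}.npz',p=p,d=d); return p,d
def cloud(n):
    z=np.load(f'{n}.npz'); d=z['d']; c=camera_params(n)
    v,u=np.mgrid[:d.shape[0],:d.shape[1]]
    x=(u-c['cx'])/c['fx']; y=(v-c['cy'])/c['fy']; a,b=x.copy(),y.copy()
    for _ in range(15):
        s=1+c['k1']*(a*a+b*b); a,b=x/s,y/s
    P=np.stack([a*d,b*d,d],-1)
    M=R.from_rotvec(np.ravel(c['rvec'])).as_matrix()
    W=(P-np.ravel(c['tvec']))@M; W[d==0]=np.nan
    return z['p'],W
E
python3 - <<'E'
from h import *
for n in('scene','top'):
    p,d=grab(n); cv2.imwrite(f'pics/{n}0.png',cv2.resize(p[:,:,::-1],(784,588)))
    c=camera_params(n); M=R.from_rotvec(np.ravel(c['rvec'])).as_matrix(); print(n,-M.T@np.ravel(c['tvec']),M[2],c['fx'],c['k1'])
print(read_state())
E
```

```text
scene [ 1.11726038 -0.70156811  1.15411481] [-0.41441944  0.50580184 -0.75658511] 441.50051957592143 -0.07848654937091983
top [0.35078646 0.02063891 1.0112042 ] [ 0.21785113 -0.02199658 -0.9757341 ] 380.05762369773305 -0.05290068806788431
{'t': 0.1, 'q': array([-1.32139393e+00,  1.31093448e-01,  1.48913104e+00,  4.24310731e-05,
        1.52297646e+00, -8.54129289e-02]), 'dq': array([-0.00054497, -0.00145209, -0.00165598,  0.0013978 , -0.0003144 ,
       -0.00012208]), 'joint_torque': array([ 9.44611347e-04, -5.61339319e+01, -4.93095946e+01,  7.70561979e-02,
        2.91169609e-02, -6.89109015e-05]), 'tool_pos': array([ 0.19713146, -0.56649118,  0.40380903]), 'orientation': array([-3.09608992e+00, -5.23202726e-01,  1.40491459e-04]), 'force': array([-0.06093669,  0.21459153,  0.05853451]), 'wrist_torque': array([0.00946101, 0.00010428, 0.00652383]), 'gripper_force': 0.0, 'opening': 0.09330770316894137}
```

View pics/scene0.png

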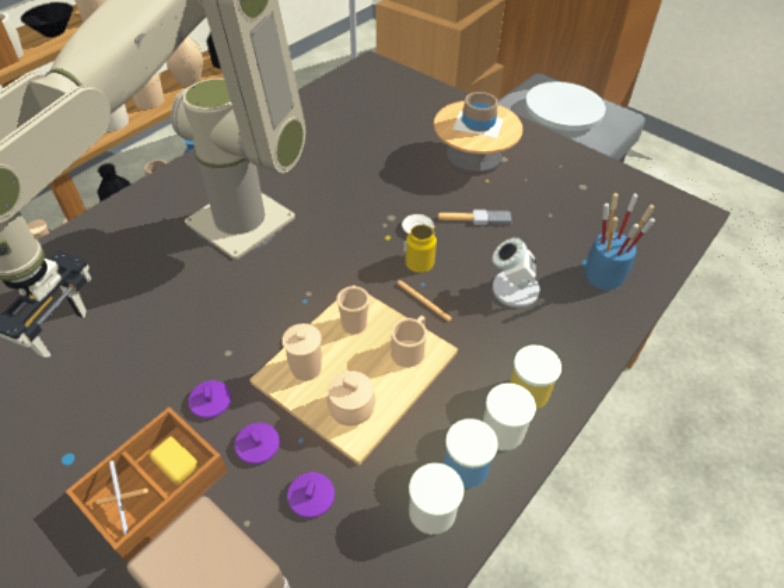

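View pics/top0.png

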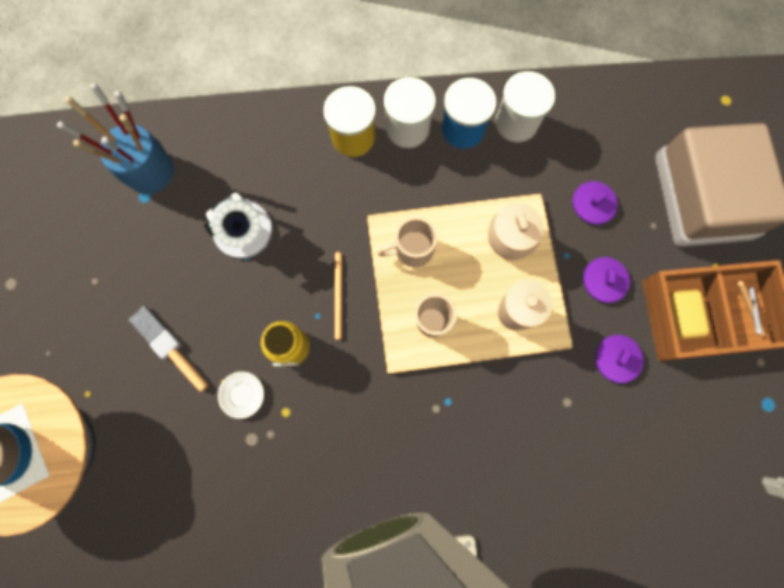

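The squat jar is at the far right corner of the board, at top (516,232) and scene (351,396). Its tab knob is at top (522,224). The inspection camera's lens is at top (237,223) and scene (510,250). The tall jar is at top (527,303). Next I'll crop in and measure from depth.

```bash
python3 - <<'E'
from h import *
def crop(n,u,v,w=28):
    p,W=cloud(n); s=5.6
    u=int(u/1.4);v=int(v/1.4)
    print(n,'crop origin',u-w,v-w)
    return cv2.resize(p[v-w:v+w,u-w:u+w,::-1],(300,300),interpolation=cv2.INTER_CUBIC)
a=np.vstack([np.hstack([crop('top',516,232),crop('top',238,225)]),np.hstack([crop('scene',351,396),crop('scene',512,262)])])
cv2.imwrite('pics/crop.png',a)
for n,(u,v) in {'top':(516,232),'scene':(351,396)}.items():
    p,W=cloud(n);u=int(u/1.4);v=int(v/1.4);w=40
    P=W[v-w:v+w,u-w:u+w].reshape(-1,3);P=P[~np.isnan(P[:,0])]
    c=np.median(W[v-2:v+3,u-2:u+3].reshape(-1,3),0);print(n,'c',c)
    Q=P[np.hypot(*(P-c)[:,:2].T)<.07]
    k=Q[(Q[:,2]>.111)]; print('knob',len(k),k.mean(0),k.min(0),k.max(0)); 
    if len(k)>4:
        e,V=np.linalg.eigh(np.cov(k[:,:2].T));print(e**.5,np.degrees(np.arctan2(V[1,1],V[0,1])))
    l=Q[(Q[:,2]>.085)&(Q[:,2]<.108)];print('plate',len(l),l.mean(0),(l.min(0)+l.max(0))/2,l.max(0)-l.min(0))
    for nm in ['board']:pass
for n,(u,v) in {'top':(238,225),'scene':(512,262)}.items():
    p,W=cloud(n);u=int(u/1.4);v=int(v/1.4);w=40
    s=np.s_[v-w:v+w,u-w:u+w];P=W[s].reshape(-1,3);I=p[s].reshape(-1,3).astype(int)
    m=~np.isnan(P[:,0])&(P[:,2]>.06);Q=P[m];J=I[m]
    print(n,len(Q),Q.min(0),Q.max(0))
    f=P[(P[:,2]<.04)&(P[:,2]>.006)&(np.hypot(*(P-Q.mean(0))[:,:2].T)<.12)];print('foot',len(f),f.mean(0),(f.min(0)+f.max(0))/2,f.max(0)-f.min(0))
    d=J.max(1)<60; print('dark',d.sum(),np.median(Q[d],0))
E
```

```text
top crop origin 340 137
top crop origin 142 132
scene crop origin 222 254
scene crop origin 337 159
top c [ 0.62853977 -0.23240387  0.10481959]
knob 89 [ 0.638609   -0.24134724  0.12479517] [ 0.62537631 -0.25055535  0.1112587 ] [ 0.65614431 -0.23356325  0.13268688]
[0.00414253 0.00874135] -169.15868380453506
plate 838 [ 0.6371748  -0.23910031  0.10112353] [ 0.64005021 -0.24175227  0.09642293] [0.08901913 0.08815216 0.02281061]
scene c [ 0.65469462 -0.25602693  0.10590908]
knob 78 [ 0.64567004 -0.24526856  0.12512844] [ 0.62982721 -0.25225643  0.11193547] [ 0.65880746 -0.2351974   0.13416229]
[0.00419879 0.00881081] -163.8758721318156
plate 662 [ 0.64846803 -0.24800833  0.10186956] [ 0.64418138 -0.24423783  0.09649062] [0.08991336 0.08941354 0.02294184]
top 1061 [0.64348507 0.2214176  0.06627206] [0.7576236  0.33555341 0.15745711]
foot 469 [0.69159611 0.26168031 0.01332778] [0.71545759 0.27870503 0.01322846] [0.12208026 0.11009169 0.01444793]
dark 243 [0.67710362 0.25838803 0.1369914 ]
scene 741 [0.64278389 0.21781579 0.06033924] [0.75515474 0.3199578  0.16148213]
foot 624 [0.71581014 0.25903815 0.01422934] [0.70436654 0.2558825  0.01695699] [0.22510818 0.23203569 0.02190735]
dark 78 [0.68363033 0.24902569 0.14020153]
```

View pics/crop.png

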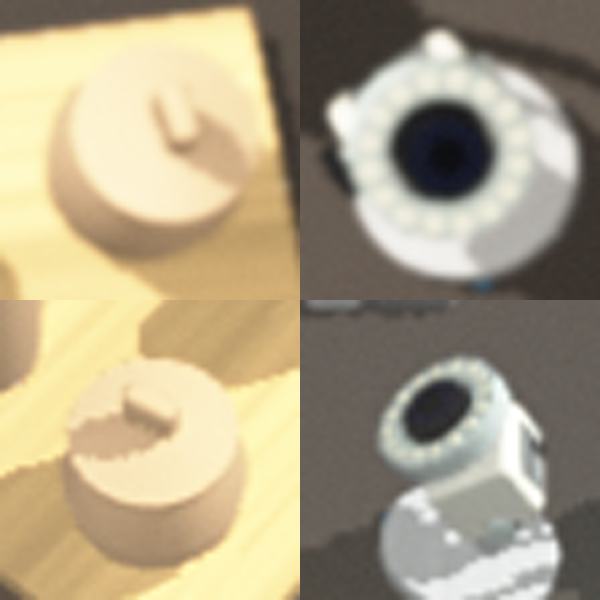

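The crop shows the tab knob at about (175,115) in the top-left tile, running up-left to down-right. The lens is a dark disc with its ring of dots around (445,150) in the top tile and (438,410) in the scene tile. Next I'll fit the lens plane and compute the approach.

```bash
cat >> h.py <<'E'
def rel(pos,Rm,p0=None,R0=None):
    if p0 is None:
        s=read_state();p0=s['tool_pos'];R0=R.from_rotvec(s['orientation']).as_matrix()
    return (R0.T@(np.array(pos)-p0)*1000).round(1),R.from_matrix(R0.T@Rm).as_rotvec().round(3)
def down(yaw): # tool y horizontally at angle yaw
    z=np.array([0,0,-1.]);y=np.array([np.cos(yaw),np.sin(yaw),0]);return np.stack([np.cross(y,z),y,z],1)
E
python3 - <<'E'
from h import *
# lens: dark disc centre from enlarged crop
for n,(u,v) in {'top':(142+145/300*56,132+150/300*56),'scene':(337+138/300*56,159+110/300*56)}.items():
    p,W=cloud(n); P=W.reshape(-1,3); uu=int(round(u)); vv=int(round(v))
    c=np.nanmedian(W[vv-3:vv+4,uu-3:uu+4].reshape(-1,3),0); print(n,'glass',c)
    I=p.reshape(-1,3).astype(int)
    r=np.linalg.norm(P-c,axis=1)
    m=(r<.041)&~np.isnan(r)&(P[:,2]>.08)
    Q=P[m]
    for _ in range(6):
        c0=Q.mean(0);nrm=np.linalg.svd(Q-c0,full_matrices=False)[2][2];nrm*=np.sign(nrm[2])
        Q2=P[m];Q=Q2[abs((Q2-c0)@nrm)<.006]
    print(len(Q),m.sum(),'n',nrm,'tilt',np.degrees(np.arccos(nrm[2])),'az',np.degrees(np.arctan2(nrm[1],nrm[0])),'centroid',c0,(Q.min(0)+Q.max(0))/2)
s=read_state();print(R.from_rotvec(s['orientation']).as_matrix())
k=np.array([.642,-.243]);
for yaw in (-76,104):
    for z in(.40,.295): print(yaw,z,rel([*k,z],down(np.radians(yaw))))
E
```

```text
top glass [0.67509033 0.25534861 0.13838158]
624 818 n [-0.53985022 -0.34712225  0.76685585] tilt 39.927619986729376 az -147.25909071564843 centroid [0.68084518 0.25879766 0.13250982] [0.6799018  0.25919906 0.1312479 ]
scene glass [0.6881992  0.24843099 0.14103346]
249 351 n [-0.31236113 -0.45986084  0.83123916] tilt 33.77375940710636 az -124.18636308589386 centroid [0.69229987 0.24855872 0.13857293] [0.68686537 0.25275266 0.13683992]
[[ 9.44471718e-01  3.28592525e-01 -3.55895536e-04]
 [ 3.28592669e-01 -9.44470432e-01  1.56899382e-03]
 [ 1.79426833e-04 -1.59881496e-03 -9.99998706e-01]]
-76 0.4 (array([ 526.5, -159.3,    4.2]), array([-0.002, -0.   ,  0.09 ]))
-76 0.295 (array([ 526.4, -159.2,  109.2]), array([-0.002, -0.   ,  0.09 ]))
104 0.4 (array([ 526.5, -159.3,    4.2]), array([ 0.000e+00, -2.000e-03, -3.051e+00]))
104 0.295 (array([ 526.4, -159.2,  109.2]), array([ 0.000e+00, -2.000e-03, -3.051e+00]))
```

Emit:
servo_tool(
  increments=[
    {"slide": [30,-9,0],"dr": [0,0,0.01],"jaw": 0.4},
    {"slide": [70,-21,0],"dr": [0,0,0.02],"jaw": 0.4},
    {"slide": [115,-35,0],"dr": [0,0,0.03],"jaw": 0.4},
    {"slide": [160,-48,0],"dr": [0,0,0.04],"jaw": 0.4},
    {"slide": [205,-62,0],"dr": [0,0,0.05],"jaw": 0.4},
    {"slide": [250,-76,0],"dr": [0,0,0.06],"jaw": 0.4},
    {"slide": [295,-89,0],"dr": [0,0,0.07],"jaw": 0.4},
    {"slide": [340,-103,0],"dr": [0,0,0.08],"jaw": 0.4},
    {"slide": [385,-116,0],"dr": [0,0,0.09],"jaw": 0.4},
    {"slide": [430,-130,0],"dr": [0,0,0.09],"jaw": 0.4},
    {"slide": [470,-142,0],"dr": [0,0,0.09],"jaw": 0.4},
    {"slide": [500,-151,0],"dr": [0,0,0.09],"jaw": 0.4},
    {"slide": [520,-157,0],"dr": [0,0,0.09],"jaw": 0.4},
    {"slide": [526,-159,4],"dr": [0,0,0.09],"jaw": 0.4},
    {"slide": [526,-159,4],"dr": [0,0,0.09],"jaw": 0.4},
    {"slide": [526,-159,4],"dr": [0,0,0.09],"jaw": 0.4},
  ],
)

```text
t: 1.7
tool_pos: [0.641, -0.2444, 0.4]
orientation: [-3.118, -0.383, 0.002]
force: [-0.1, -0.9, -0.5]
opening: 0.0559
gripper_force: 0.0
```

```bash
python3 - <<'E'
from h import *
s=read_state();print(s['t'],s['tool_pos'],s['opening'],R.from_rotvec(s['orientation']).as_matrix().round(3),s['q'].round(2))
out=[]
for n,(u,v) in {'top':(368,166),'scene':(251,270)}.items():
    p,d=grab(n);out.append(cv2.resize(p[v-45:v+45,u-45:u+45,::-1],(390,390),interpolation=cv2.INTER_CUBIC))
for n,(u,v) in {'top':(170,160),'scene':(363,180)}.items():
    p,W=cloud(n);print(n,'crop',u-20,v-20)
    out.append(cv2.resize(p[v-25:v+25,u-25:u+25,::-1],(390,390),interpolation=cv2.INTER_CUBIC))
cv2.imwrite('pics/c2.png',cv2.resize(np.vstack([np.hstack(out[:2]),np.hstack(out[2:])]),(600,600)))
E
```

```text
1.7 [ 0.64098113 -0.24437766  0.40002063] 0.05591803027727936 [[ 0.97   0.242 -0.001]
 [ 0.242 -0.97   0.   ]
 [-0.001 -0.001 -1.   ]] [-0.44  0.37  1.22 -0.    1.55  0.89]
top crop 150 140
scene crop 343 160
```

View pics/c2.png

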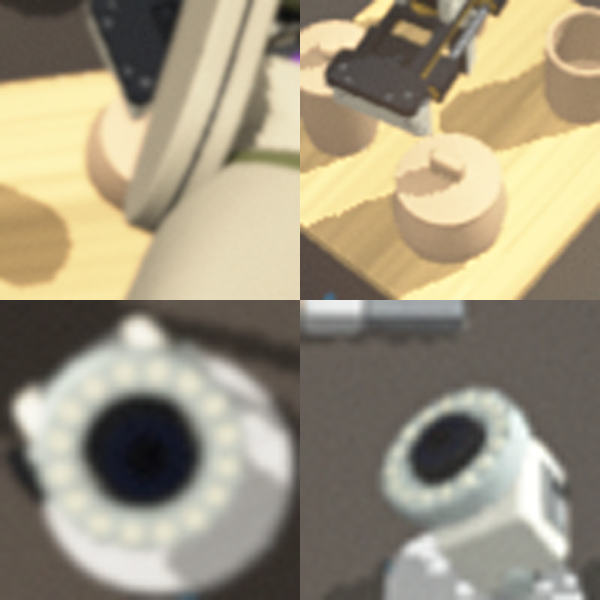

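The gripper stands straight above the knob. Scene tile: knob at about (447,163), jar unobstructed. The lens disc is clear in both views, so I'll descend and fit the lens direction from the disc contours.

Emit:
servo_tool(
  increments=[
    {"slide": [1,-1,15],"dr": [0,0,0],"jaw": 0.4},
    {"slide": [1,-1,35],"dr": [0,0,0],"jaw": 0.4},
    {"slide": [1,-1,55],"dr": [0,0,0],"jaw": 0.4},
    {"slide": [1,-1,75],"dr": [0,0,0],"jaw": 0.4},
    {"slide": [1,-1,90],"dr": [0,0,0],"jaw": 0.4},
    {"slide": [1,-1,100],"dr": [0,0,0],"jaw": 0.4},
    {"slide": [1,-1,105],"dr": [0,0,0],"jaw": 0.4},
    {"slide": [1,-1,106],"dr": [0,0,0],"jaw": 0.4},
    {"slide": [1,-1,106],"dr": [0,0,0],"jaw": 0.4},
  ],
)

```text
t: 2.7
tool_pos: [0.6427, -0.2426, 0.2955]
orientation: [3.118, 0.383, 0.001]
force: [-0.1, -0.9, 0.3]
opening: 0.056
gripper_force: 0.0
```

```bash
python3 - <<'E'
from h import *
from scipy.optimize import least_squares
C={}
for n,(u,v) in {'top':(170,160),'scene':(363,180)}.items():
    p=np.load(f'{n}.npz')['p'];w=25;o=np.array([u-w,v-w])
    g=cv2.resize(cv2.cvtColor(p[v-w:v+w,u-w:u+w],cv2.COLOR_RGB2GRAY),None,fx=8,fy=8,interpolation=cv2.INTER_CUBIC)
    m=(g<100).astype(np.uint8); _,L,st,ce=cv2.connectedComponentsWithStats(m)
    seed=L[200,196] if n=='top' else L[195,200]
    cn=max(cv2.findContours((L==seed).astype(np.uint8),0,1)[0],key=cv2.contourArea)
    cn=cv2.convexHull(cn)
    e=cv2.fitEllipse(cn); print(n,seed,st[seed],e)
    t=np.linspace(0,2*np.pi,60,endpoint=False);a=np.radians(e[2])
    E=np.array(e[0])+np.stack([e[1][0]/2*np.cos(t)*np.cos(a)-e[1][1]/2*np.sin(t)*np.sin(a),e[1][0]/2*np.cos(t)*np.sin(a)+e[1][1]/2*np.sin(t)*np.cos(a)],1)
    C[n]=(E+.5)/8-.5+o
def proj(n,P):
    c=camera_params(n);K=np.array([[c['fx'],0,c['cx']],[0,c['fy'],c['cy']],[0,0,1.]])
    return cv2.projectPoints(P,np.ravel(c['rvec']),np.ravel(c['tvec']),K,np.array([c['k1'],0,0,0]))[0][:,0]
def res(q,cams):
    x,y,az,r=q;n=np.array([np.sin(.6981)*np.cos(az),np.sin(.6981)*np.sin(az),np.cos(.6981)])
    h=np.array([-np.sin(az),np.cos(az),0]);b=np.cross(n,h);t=np.linspace(0,2*np.pi,120)
    P=np.array([x,y,.135])+r*(np.outer(np.cos(t),h)+np.outer(np.sin(t),b));o=[]
    for c in cams:
        U=proj(c,P);d=np.linalg.norm(C[c][:,None]-U[None],axis=2);o.append(d.min(1))
    return np.concatenate(o)
for cams in (['top'],['scene'],['top','scene']):
  for a in(-150,-120):
    s=least_squares(res,[.68,.25,np.radians(a),.022],args=(cams,),x_scale=[.01,.01,.1,.002],diff_step=1e-4);print(cams,s.x[:2],np.degrees(s.x[2]),s.x[3],s.cost)
s=read_state();print(s['tool_pos'],s['force'],s['q'].round(3))
E
```

```text
top 2 [  111   126   156   150 18028] ((189.20852661132812, 200.9033966064453), (150.15773010253906, 154.09957885742188), 101.15110778808594)
scene 2 [ 146  152  101   94 6650] ((195.29417419433594, 196.83680725097656), (75.9696273803711, 113.55463409423828), 48.761497497558594)
['top'] [0.67713356 0.25815055] -135.77581213909377 0.02319471872118509 0.4026380018242472
['top'] [0.67727931 0.25811083] -116.97929381035262 0.023514271286076565 2.0186560704381944
['scene'] [0.68047954 0.25456926] -140.74292776350282 0.023213142302932047 0.41168037694289067
['scene'] [0.68053467 0.25463764] -133.0393522783059 0.02246369977375701 0.8034579870256419
['top', 'scene'] [0.67831129 0.25758845] -139.3091897158149 0.02321872277991081 16.22446419922512
['top', 'scene'] [0.67834371 0.25759431] -136.5700138815057 0.02314709714740138 16.116652822779873
[ 0.64267862 -0.24261683  0.29550115] [-0.06930635 -0.89444323  0.29510408] [-0.436  0.429  1.335  0.     1.376  0.89 ]
```

Emit:
servo_tool(
  increments=[
    {"slide": [0,0,1],"dr": [0,0,0],"jaw": 0.6},
    {"slide": [0,0,1],"dr": [0,0,0],"jaw": 0.7},
    {"slide": [0,0,1],"dr": [0,0,0],"jaw": 0.8},
    {"slide": [0,0,1],"dr": [0,0,0],"jaw": 0.9},
    {"slide": [0,0,1],"dr": [0,0,0],"jaw": 1},
    {"slide": [0,0,1],"dr": [0,0,0],"jaw": 1},
    {"slide": [0,0,1],"dr": [0,0,0],"jaw": 1},
    {"slide": [0,0,1],"dr": [0,0,0],"jaw": 1},
    {"slide": [0,0,1],"dr": [0,0,0],"jaw": 1},
    {"slide": [0,0,1],"dr": [0,0,0],"jaw": 1},
  ],
  force=30,
)

```text
t: 3.7
tool_pos: [0.6425, -0.2425, 0.2938]
orientation: [3.118, 0.384, 0.0]
force: [-0.4, 0.4, 0.8]
opening: 0.0141
gripper_force: 29.8
```

```bash
python3 - <<'E'
from h import *
s=read_state();print(s['tool_pos'],s['opening'],s['gripper_force'],s['force'])
p,d=grab('scene');u,v=251,270
cv2.imwrite('pics/c3.png',cv2.resize(p[v-60:v+60,u-60:u+60,::-1],(500,500),interpolation=cv2.INTER_CUBIC))
L=np.array([.679,.257,.135]);az=np.radians(-142);t=.6981
n=np.array([np.sin(t)*np.cos(az),np.sin(t)*np.sin(az),np.cos(t)])
knob=s['tool_pos'][2]-.167-.117; print('grasp above knob',knob)
T=L+n*(.15+.034+knob+.167); print('T',T)
p0=s['tool_pos']+[0,0,.14];R0=R.from_rotvec(s['orientation']).as_matrix()
# minimal rotation from down
from scipy.spatial.transform import Rotation as R_
ax=np.cross([0,0,-1],-n);ang=np.arccos(-n@np.array([0,0,-1]))
Rm=R.from_rotvec(ax/np.linalg.norm(ax)*ang).as_matrix()@R0
for extra in(0,.4,.8,1.2,-.4):
    print(extra,rel(T,Rm@R.from_rotvec([0,0,extra]).as_matrix(),p0,R0))
E
```

```text
[ 0.64247063 -0.2424822   0.29376997] 0.01411150350209317 29.75536286830902 [-0.40378605  0.42308316  0.80589289]
grasp above knob 0.009769971090896848
T [0.49626842 0.11423444 0.41137318]
0 (array([ -55.4, -381.5,   22.4]), array([0.284, 0.638, 0.   ]))
0.4 (array([ -55.4, -381.5,   22.4]), array([0.407, 0.572, 0.384]))
0.8 (array([ -55.4, -381.5,   22.4]), array([0.523, 0.49 , 0.767]))
1.2 (array([ -55.4, -381.5,   22.4]), array([0.63 , 0.388, 1.149]))
-0.4 (array([ -55.4, -381.5,   22.4]), array([ 0.152,  0.686, -0.383]))
```

View pics/c3.png

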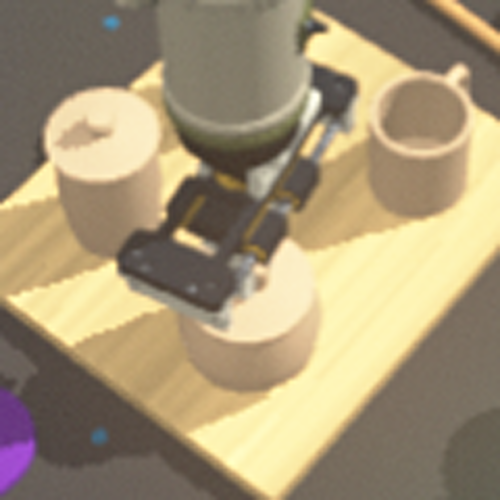

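The fingers hold the tab at 14 mm opening, 30 N. In the crop the knob is between the fingertips, near (255,270). Lifting now.

Emit:
servo_tool(
  increments=[
    {"slide": [0,0,-2],"dr": [0,0,0],"jaw": 1},
    {"slide": [0,0,-6],"dr": [0,0,0],"jaw": 1},
    {"slide": [0,0,-14],"dr": [0,0,0],"jaw": 1},
    {"slide": [0,0,-26],"dr": [0,0,0],"jaw": 1},
    {"slide": [0,0,-42],"dr": [0,0,0],"jaw": 1},
    {"slide": [0,0,-60],"dr": [0,0,0],"jaw": 1},
    {"slide": [0,0,-78],"dr": [0,0,0],"jaw": 1},
    {"slide": [0,0,-96],"dr": [0,0,0],"jaw": 1},
    {"slide": [0,0,-112],"dr": [0,0,0],"jaw": 1},
    {"slide": [0,0,-125],"dr": [0,0,0],"jaw": 1},
    {"slide": [0,0,-135],"dr": [0,0,0],"jaw": 1},
    {"slide": [0,0,-140],"dr": [0,0,0],"jaw": 1},
    {"slide": [0,0,-140],"dr": [0,0,0],"jaw": 1},
    {"slide": [0,0,-140],"dr": [0,0,0],"jaw": 1},
  ],
)

```text
t: 5.15
tool_pos: [0.6424, -0.2424, 0.4328]
orientation: [-3.117, -0.383, 0.002]
force: [0.5, 0.6, -2.1]
opening: 0.0137
gripper_force: 29.7
```

```bash
python3 - <<'E'
from h import *
s=read_state();print(s['tool_pos'],s['opening'],s['gripper_force'],s['force'],s['q'].round(2))
p,d=grab('scene');u,v=251,250
cv2.imwrite('pics/c4.png',cv2.resize(p[v-90:v+90,u-90:u+90,::-1],(540,540),interpolation=cv2.INTER_CUBIC))
E
```

```text
[ 0.6423734  -0.24244337  0.43280978] 0.013721981590642385 29.74614769220352 [ 0.46853636  0.60275966 -2.11225466] [-0.44  0.36  1.17  0.    1.61  0.89]
```

View pics/c4.png

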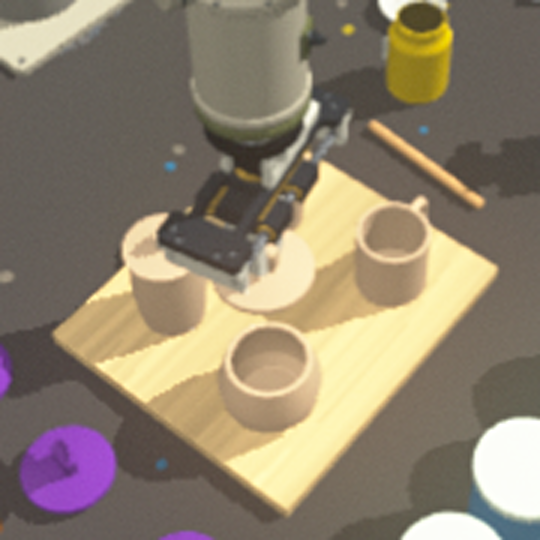

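The lid hangs level from the fingers, clear above its open jar (jar mouth at (270,365)). Carrying it to the lens with a gradual tilt.

Emit:
servo_tool(
  increments=[
    {"slide": [-1,-4,0],"dr": [0.002,0.007,-0.004],"jaw": 1},
    {"slide": [-2,-11,1],"dr": [0.005,0.021,-0.011],"jaw": 1},
    {"slide": [-3,-23,1],"dr": [0.009,0.041,-0.023],"jaw": 1},
    {"slide": [-6,-38,2],"dr": [0.015,0.069,-0.038],"jaw": 1},
    {"slide": [-8,-57,3],"dr": [0.023,0.103,-0.057],"jaw": 1},
    {"slide": [-11,-80,5],"dr": [0.032,0.144,-0.08],"jaw": 1},
    {"slide": [-15,-103,6],"dr": [0.041,0.185,-0.103],"jaw": 1},
    {"slide": [-19,-130,7],"dr": [0.052,0.233,-0.13],"jaw": 1},
    {"slide": [-23,-156,9],"dr": [0.062,0.281,-0.157],"jaw": 1},
    {"slide": [-26,-183,11],"dr": [0.073,0.329,-0.184],"jaw": 1},
    {"slide": [-30,-210,12],"dr": [0.084,0.377,-0.211],"jaw": 1},
    {"slide": [-34,-236,14],"dr": [0.094,0.425,-0.237],"jaw": 1},
    {"slide": [-38,-263,15],"dr": [0.105,0.473,-0.264],"jaw": 1},
    {"slide": [-41,-286,17],"dr": [0.114,0.515,-0.287],"jaw": 1},
    {"slide": [-45,-309,18],"dr": [0.123,0.556,-0.31],"jaw": 1},
    {"slide": [-48,-331,19],"dr": [0.132,0.597,-0.333],"jaw": 1},
    {"slide": [-51,-350,20],"dr": [0.14,0.631,-0.352],"jaw": 1},
    {"slide": [-53,-366,21],"dr": [0.146,0.659,-0.368],"jaw": 1},
    {"slide": [-54,-375,22],"dr": [0.15,0.676,-0.377],"jaw": 1},
    {"slide": [-55,-381,22],"dr": [0.152,0.686,-0.383],"jaw": 1},
  ],
)

```text
t: 7.2
tool_pos: [0.4963, 0.1145, 0.4114]
orientation: [-2.612, -0.873, -0.946]
force: [-0.1, -0.2, -0.3]
opening: 0.0138
gripper_force: 29.7
```

```bash
python3 - <<'E'
from h import *
s=read_state();Rm=R.from_rotvec(s['orientation']).as_matrix();print(s['t'],s['tool_pos'],s['opening'],s['gripper_force'],s['force'],s['q'].round(2),np.abs(s['dq']).max())
z=-Rm[:,2];print('toolz az,tilt',np.degrees(np.arctan2(z[1],z[0])),np.degrees(np.arccos(z[2])),'lid_under',s['tool_pos']-z*.211)
a=[]
for n,(u,v) in {'scene':(340,170),'top':(190,190)}.items():
    p,d=grab(n);w=80
    a.append(cv2.resize(p[v-w:v+w,u-w:u+w,::-1],(400,400),interpolation=cv2.INTER_CUBIC))
cv2.imwrite('pics/c5.png',np.hstack(a))
E
```

```text
7.2 [0.49627392 0.11449607 0.41143741] 0.013764747394471338 29.746555387973785 [-0.08095814 -0.21593009 -0.33343039] [-0.03 -0.42  2.06  0.51  1.    0.72] 0.09416904063103902
toolz az,tilt -141.99448193115202 40.03375648270828 lid_under [0.60321736 0.19806604 0.24988197]
```

View pics/c5.png

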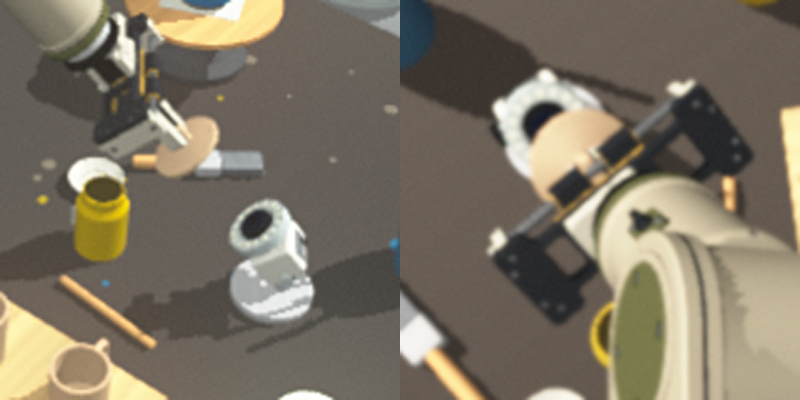

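The lid sits in front of the lens, tilted (scene tile: lid at (188,147), lens at (258,222)). In the top tile it partly covers the lens, as expected. A numeric check of the lid plane and lens axis from depth comes next.

```bash
python3 - <<'E'
from h import *
rng=np.random.default_rng(0)
def ransac(Q,th=.002):
    best=None
    for _ in range(2000):
        a,b,c=Q[rng.choice(len(Q),3,False)];n=np.cross(b-a,c-a)
        l=np.linalg.norm(n)
        if l<1e-5: continue
        m=abs((Q-a)@(n/l))<th
        if best is None or m.sum()>best.sum(): best=m
    q=Q[best];c=q.mean(0);n=np.linalg.svd(q-c,full_matrices=False)[2][2];n*=np.sign(n[2])
    return n,c,best.sum(),len(Q)
def show(k,r):
    n=r[0];print(k,'tilt',np.degrees(np.arccos(n[2])).round(1),'az',np.degrees(np.arctan2(n[1],n[0])).round(1),r[1].round(4),r[2:])
L=np.array([.679,.257,.135]);U=np.array([.603,.198,.25])
for _ in range(3):
  grab('scene'); p,W=cloud('scene'); H=cv2.cvtColor(p,cv2.COLOR_RGB2HSV).astype(int)
  v,u=np.mgrid[:420,:560]
  # ring face: ellipse about dark disc centre (362.1,179.3), axes 9.5x14.2 px -> scale 1.7
  a=np.radians(48.8);dx=u-362.4;dy=v-179.6
  e=((dx*np.cos(a)+dy*np.sin(a))/4.75)**2+((-dx*np.sin(a)+dy*np.cos(a))/7.1)**2
  for k,m in (('ring',(e<1.65**2)&(e>1.2**2)),('face',e<1.6**2),('dark',e<.8)):
    show(k,ransac(W[m&~np.isnan(W[...,0])],.003))
  m=(np.linalg.norm(W-U,axis=2)<.05)&(H[...,1]>45)&(H[...,1]<130)&(H[...,2]>120)&(H[...,0]<25)
  r=ransac(W[m],.003);show('lid',r);q=W[m];print('  extent mid',(q.min(0)+q.max(0))/2)
E
```

```text
ring tilt 39.4 az -148.3 [0.683  0.2543 0.1338] (np.int64(114), 137)
face tilt 39.7 az -148.7 [0.6866 0.2515 0.1355] (np.int64(143), 268)
dark tilt 40.0 az -145.1 [0.6821 0.2496 0.1411] (np.int64(54), 83)
lid tilt 37.2 az -141.4 [0.6035 0.1837 0.2693] (np.int64(246), 349)
  extent mid [0.59614808 0.18824396 0.26433671]
ring tilt 40.2 az -144.4 [0.6839 0.2554 0.1347] (np.int64(108), 136)
face tilt 40.0 az -145.7 [0.6873 0.2514 0.1356] (np.int64(137), 267)
dark tilt 41.4 az -143.0 [0.6821 0.2493 0.1404] (np.int64(52), 83)
lid tilt 37.3 az -141.6 [0.6034 0.1842 0.2698] (np.int64(245), 347)
  extent mid [0.59823541 0.18791605 0.26342658]
ring tilt 39.4 az -146.0 [0.6834 0.2552 0.1349] (np.int64(111), 136)
face tilt 39.6 az -147.9 [0.6871 0.2509 0.136 ] (np.int64(148), 268)
dark tilt 35.6 az -147.1 [0.6819 0.2501 0.1407] (np.int64(55), 83)
lid tilt 36.2 az -140.5 [0.6056 0.1835 0.2712] (np.int64(226), 337)
  extent mid [0.59826123 0.18849715 0.26411012]
```

```bash
python3 - <<'E'
from h import *
s=read_state();R0=R.from_rotvec(s['orientation']).as_matrix();p0=s['tool_pos']
az=np.radians(-145.5);t=np.radians(40);n=np.array([np.sin(t)*np.cos(az),np.sin(t)*np.sin(az),np.cos(t)])
z=-R0[:,2];ax=np.cross(z,n);Rm=R.from_rotvec(ax/np.linalg.norm(ax)*np.arccos(z@n)).as_matrix()@R0
T=np.array([.680,.2565,.135])+n*.361
print(s['t'],rel(T,Rm,p0,R0))
E
```

```text
7.45 (array([  0. , -14.2,   0.6]), array([-0.038,  0.   ,  0.   ]))
```

Emit:
servo_tool(
  increments=[
    {"slide": [0,-2,0],"dr": [-0.005,0,0],"jaw": 1},
    {"slide": [0,-5,0],"dr": [-0.013,0,0],"jaw": 1},
    {"slide": [0,-9,0],"dr": [-0.025,0,0],"jaw": 1},
    {"slide": [0,-12,0],"dr": [-0.033,0,0],"jaw": 1},
    {"slide": [0,-14,0],"dr": [-0.038,0,0],"jaw": 1},
    {"slide": [0,-14,0],"dr": [-0.038,0,0],"jaw": 1},
    {"slide": [0,-14,0],"dr": [-0.038,0,0],"jaw": 1},
    {"slide": [0,-14,0],"dr": [-0.038,0,0],"jaw": 1},
    {"slide": [0,-14,0],"dr": [-0.038,0,0],"jaw": 1},
    {"slide": [0,-14,0],"dr": [-0.038,0,0],"jaw": 1},
    {"slide": [0,-14,0],"dr": [-0.038,0,0],"jaw": 1},
    {"slide": [0,-14,0],"dr": [-0.038,0,0],"jaw": 1},
    {"slide": [0,-14,0],"dr": [-0.038,0,0],"jaw": 1},
    {"slide": [0,-14,0],"dr": [-0.038,0,0],"jaw": 1},
    {"slide": [0,-14,0],"dr": [-0.038,0,0],"jaw": 1},
  ],
)

```text
t: 8.95
tool_pos: [0.4883, 0.125, 0.4119]
orientation: [-2.645, -0.862, -0.971]
force: [0.5, 0.5, -1.3]
opening: 0.0136
gripper_force: 29.7
```

```bash
python3 - <<'E'
from h import *
s=read_state();Rm=R.from_rotvec(s['orientation']).as_matrix();z=-Rm[:,2]
print(s['t'],s['tool_pos']-z*.211,np.degrees(np.arctan2(z[1],z[0])),s['opening'],s['gripper_force'],np.abs(s['dq']).max())
print(close_job())
E
```

```text
8.95 [0.60000266 0.20196495 0.25031274] -145.42589495627445 0.013630889136184822 29.746417701244354 0.0018572111655259732
the job is handed in; nothing more can be done
None
```

The job is handed in at about 9 s of the 35 s limit, with the lid held motionless by its knob about 15 cm in front of the lens, centred to within a few millimetres and square to within a few degrees by my measurements; the hand-in returned no verdict.

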